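# Take a turn with the marble dish

### The arm

A 6-joint arm with a two-finger parallel gripper is mounted at the origin on the work surface. World frame = base frame: x ahead of the robot, y to its left, z up, the work surface at z = 0. Lengths are in m, angles in degrees, forces in N, time in s.
With the tool pointing down it reaches from about 0.35 to 0.875 m from the base axis. Payload 4.2 kg.
Tool frame: the origin (TCP) lies midway between the tips of the shut fingers; the grasp point (between the pads) lies 19 mm behind it; z points along the fingers, y is the line along which they close (so a half turn about z gives the same grasp; the last joint's range is limited). The gripper opens to 87 mm and grips with 3 to 60 N. Pads are 19 mm wide; open, the fingers measure 117 mm over their backs; the gripper's body (75 mm by 190 mm) begins 51 mm behind the grasp point.
Start: joints at [-51.761, 22.042, 0.453, 0, -68.411, -14.817], TCP at [0.248, -0.573, 0.223] pointing down, gripper open.
Joint ranges: [-179.83, 179.83], [-69.29, 118.12], [-61.27, 80.66], [-181.25, 117.63], [-171.15, -9.14], [-177.46, 177.46]. Speed limits (degrees/s): [159.86, 159.86, 180, 180, 180, 180].

### API

Orientations are given as a 3x3 rotation matrix whose columns are the frame's x, y, z axes.
In Python, from station import * gives the robot as it stands. The module is installed in compiled form; this text tells all that it offers.
- The arm moves only by the tool servo_tool, never from a script. Its argument "deltas" is a list of rows, each an object of numbers: "tx", "ty", "tz": the shift along the tool's x, y, z in mm; "ax", "ay", "az": the turn, a rotation vector about the tool's x, y, z in rad; "claw": the finger opening in mm, from 0 to 87. In form: [{"tx": .., "ty": .., "tz": .., "ax": .., "ay": .., "az": .., "claw": ..}, ...]. A call has 1 to 12 rows; each row is the pose to reach, as a shift and turn from the pose commanded when the call began, along the tool's axes at that moment; what a row does not reach only later rows make up. A row lasts 1/12 s, in which the tool goes at most 41.7 mm and 7.16 degrees, less where a joint would pass 70% of its speed; a pose out of reach is approached as far as the arm can. A call with a gripper value outside its range is refused whole. The fingers move at their own pace and stop on an object; the grip force is fixed at half the most. Time passes only in rows, so rows that repeat a pose let the fingers close. It gives the time, the measured TCP pose, the force, the opening and the grip force at its end, in the units of the state.
- sense(): the state, without advancing time (a new reading comes with each control period).
- capture(name): name is "scene" or "top" or "wrist"; returns the picture (420x560x3 uint8, blue, green, red); there is no depth.
- calibration(name): a dict with "fx", "fy", "cx", "cy" (pixels), "dist" ([k1, k2, p1, p2, k3] as OpenCV has them; the pictures are not rectified), "cam_to_world" (4x4, takes a point from camera to world coordinates); the wrist camera has in their place "hand_eye" (4x4, takes a point from camera to tool coordinates, whose origin is the TCP and whose axes are the flange's). Camera axes: x right, y down, z forward; pixel columns grow to the right and rows downward; lengths in m; the calibration is good to about 2 mm. A picture is of the moment at which its call begins: read the wrist's pose just before it. calibration takes no time and is no camera call.
- finish_job(): hands the job in; it is judged then, once.
Trained networks look in the newest picture that a camera, given by its name, has taken for a name from the list of things; names that differ only in an ending like _2 or _b are one class to them, and where a whole thing is asked for, a point or a joint stands for the part that bears it (a point fixed in the world has none). Each returns a list of dicts, best first, with "confidence" (0 to 1); they miss things now and then, are a little off and sometimes report something else, mostly with a low value. They report only what shows in the picture. A call takes as long as a camera call. They do not tell look-alikes from the thing itself.
- recognise(label, camera): "xyz" ([x, y, z] in m, in the coordinates of the camera as it stood for that picture, good to about 4 mm: the middle of the surface that is visible of it).
- trace(label, camera): "mask" (420x560 bool, what is visible of it).
The state is a dict: "time_s": time; "joints": joint angles; "joint_velocities": joint speeds; "effort": joint torques, N m; "tcp_pos": TCP position; "ee_rot": TCP orientation; "wrist_force": force on the tool from outside, world axes, zero at the start; "moment": the same for the moment, N m; "gripper_width": opening from 0.0 (shut) to 1.0 (fully open); "gripper_force": force on a finger pad.
Only numpy, scipy, OpenCV 4.12 (cv2) and the standard library are available. Lean on these libraries where they do the work, as an engineer would, in place of code of your own. Each camera call takes 0.05 s, during which the arm holds its last target. There are 200 camera calls.

### The job

It is your turn in the steady-hand game: on the white console press the red, then the yellow, then the blue key fully down, one at a time, letting each come back up. Then lift the marble dish off the round board by its arched handle and, over the middle of the board, turn it the quarter turn that brings its red pointer to face the brass token, keeping the dish level and the marble inside the blue painted ring all the while, and not touching the marble. Finish still holding the dish there, level and still, about 10 cm above the board with the marble in its centre; leave the other things on the table where they are.

Things in the scene. Friction and masses are not known exactly. Their poses are not given: they have to be found in the camera images.
- board: fixed round dark wooden game board, 250 mm across, 18 mm thick; origin at the centre of its underside on the table; z up; the dish stands at its middle, with the dish's x axis roughly (within 0.15 rad) along the board's x axis; the two tokens lie at 105 mm from its centre on its +y and -y axes
- gold_token: fixed brass disc, 30 mm across, 8 mm high, on the board's +y or -y side (it differs each time); origin at the centre of its underside; the pointer must face this one
- white_token: fixed white disc of the same size across the board; not the goal
- dish: loose round dish, 137 mm wide, 0.2 to 0.45 kg, white with a blue rim 32 mm high; inside a shallow cone (10 degrees), a blue ring of 30 mm radius painted on it. Pale wooden arched handle: posts at y = +-70 mm carry a straight bar along y, 14 mm wide (x), 16 mm high, its top 93 mm above the foot. Red pointer on the rim at +x. Origin: centre of the foot's underside, z up
- dish_grip (a point): middle of the handle bar (dish centre line, 85 mm above the foot, 8 mm below the bar's top); the bar runs along the dish's y axis; pinch it across the dish's x axis
- dish_pointer (a point): outer tip of the red pointer, 87 mm from the dish's centre along its +x, 26 mm above the foot
- dish_centre (a point): lowest point of the dish's inner surface, on its axis, 11 mm above the foot
- marble_center (a point): centre of the loose orange marble, 32 mm in diameter, 35 to 55 g, resting in the middle of the dish under the handle; its top is 43 mm above the dish's foot (34 mm below the underside of the handle bar)
- console: fixed white slab of the game console, 110 x 260 x 28 mm (x, y, z), origin at the centre of its underside; the three keys stand on it 80 mm apart along its y axis, in an order that differs each time
- key_red (a joint): travel of the red spring key, 0 up, 0.006 m fully down; 4 N holds it down; it springs back
- key_yellow (a joint): the same for the yellow key
- key_blue (a joint): the same for the blue key
- key_red_top (a point): centre of the top face of the red key, 32 mm across; press straight down
- key_yellow_top (a point): the same for the yellow key
- key_blue_top (a point): the same for the blue key
- pawn: loose green game pawn, 24 mm across, 26 mm high, standing near the edge of the board on its -x side; leave alone
- remote: loose black remote control, 45 x 160 x 18 mm, lying beside the console on its -x side, leave alone
- glasses: loose black reading glasses with open arms, 90 x 110 x 40 mm, leave alone
- mug: loose terracotta mug, 80 mm across, 90 mm high, leave alone
- candle: loose amber candle jar, 66 mm across, 80 mm high, leave alone
- marble: the loose orange marble itself (this origin rolls with it: use marble_center)
Mind the look-alikes: they are no part of the job. Leave any turquoise look-alike of the dish alone.

How it is judged:
By the outcome, as a careful person would: the job done as asked, in the order asked, and still so for the second after the job is handed in, while the arm keeps its last pose, push and grip.
It also fails if it takes over 58 s, if anything falls off the work surface, if the arm or the gripper's body presses on something with over 40 N, if the wrist force passes 120 N, or if a joint passes its speed limit or range.

## Working session

There is one attempt and no reset: what is moved stays moved. The work goes in short steps, Python scripts to look and compute and a tool call to move; the robot and the scene stay as the last step left them, time stands still between calls to the robot, and variables do not carry over. Pictures are saved under pics/ and viewed, at most 10 in all, crops included, and the job is handed in when it is done.

Besides the shell and the picture viewer there is one more tool, called after ">>>" in YAML: its name, and indented under it one key for each argument. servo_tool: Moves the arm, as the interface text tells. Its arguments: {"type":"object","properties":{"deltas":{"type":"array","items":{"type":"object","properties":{"tx":{"type":"number"},"ty":{"type":"number"},"tz":{"type":"number"},"ax":{"type":"number"},"ay":{"type":"number"},"az":{"type":"number"},"claw":{"type":"number"}}}}},"required":["deltas"]}

```bash
mkdir -p pics; cat > h.py <<'E'
from station import *
import numpy as np, cv2
def K(c): return np.array([[c["fx"],0,c["cx"]],[0,c["fy"],c["cy"]],[0,0,1]]),np.array(c["dist"],float)
def T(name):
    c=calibration(name)
    if name!="wrist": return np.array(c["cam_to_world"])
    s=sense(); M=np.eye(4); M[:3,:3]=s["ee_rot"]; M[:3,3]=s["tcp_pos"]
    return M@np.array(c["hand_eye"])
def ray(name,uv,z,M=None):
    M=T(name) if M is None else M; k,d=K(calibration(name))
    p=cv2.undistortPoints(np.array([[uv]],float),k,d)[0,0]
    r=M[:3,:3]@[p[0],p[1],1]; o=M[:3,3]
    return o+r*(z-o[2])/r[2]
E
python3 - <<'E'
from h import *
s=sense();print(s["time_s"],s["ee_rot"],s["gripper_width"])
for n in("top","scene"):
    M=T(n);im=capture(n);cv2.imwrite(f"pics/{n}0.png",im)
    print(n,M[:3,3].round(3))
    for l in ["board","gold_token","white_token","dish_grip","dish_pointer","marble_center","console","key_red_top","key_yellow_top","key_blue_top","pawn","remote","glasses","mug","candle"]:
        print(l,[(np.round((M@[*r["xyz"],1])[:3],3).tolist(),round(r["confidence"],2)) for r in recognise(l,n)[:3]])
print(sense()["time_s"])
E
```

```text
0.0 [[-9.17671438e-01 -3.97338884e-01 -9.71239595e-04]
 [-3.97340057e-01  9.17669318e-01  1.97552186e-03]
 [ 1.06325126e-04  2.19879238e-03 -9.99997577e-01]] 0.9986313865624968
top [ 0.226 -0.014  1.508]
board [([0.493, -0.12, 0.018], 0.9)]
gold_token [([0.461, -0.026, 0.025], 0.45)]
white_token [([0.546, -0.212, 0.024], 0.58)]
dish_grip [([0.307, 0.173, 0.02], 0.9), ([0.223, -0.295, 0.022], 0.84), ([0.5, -0.118, 0.047], 0.79)]
dish_pointer [([0.301, 0.174, 0.016], 0.86), ([0.221, -0.295, 0.024], 0.75), ([0.502, -0.115, 0.037], 0.74)]
marble_center []
console [([0.572, 0.237, 0.026], 0.66)]
key_red_top [([0.573, 0.242, 0.052], 0.47)]
key_yellow_top [([0.568, 0.325, 0.052], 0.63)]
key_blue_top [([0.587, 0.16, 0.051], 0.61), ([0.481, 0.475, 0.041], 0.19)]
pawn []
remote [([0.468, 0.278, 0.021], 0.74)]
glasses [([0.404, -0.444, 0.02], 0.4)]
mug [([0.474, 0.473, 0.038], 0.73), ([0.564, 0.324, 0.049], 0.29)]
candle [([0.639, -0.443, 0.076], 0.6)]
scene [0.796 0.606 0.909]
board [([0.538, -0.071, 0.018], 0.83), ([0.51, -0.107, 0.039], 0.62)]
gold_token [([0.458, -0.023, 0.025], 0.61)]
white_token [([0.59, 0.265, 0.025], 0.65)]
dish_grip [([0.321, 0.177, 0.021], 0.97), ([0.178, -0.297, 0.017], 0.87), ([0.313, 0.369, 0.023], 0.76)]
dish_pointer [([0.176, -0.297, 0.021], 0.84), ([0.315, 0.174, 0.023], 0.68), ([0.315, 0.371, 0.018], 0.62)]
marble_center []
console [([0.591, 0.26, 0.027], 0.98)]
key_red_top [([0.58, 0.247, 0.05], 0.69), ([0.501, -0.106, 0.056], 0.55)]
key_yellow_top [([0.571, 0.323, 0.053], 0.59)]
key_blue_top [([0.412, -0.161, 0.022], 0.66), ([0.586, 0.166, 0.054], 0.59)]
pawn [([0.509, -0.105, 0.04], 0.63), ([0.502, -0.106, 0.055], 0.28)]
remote [([0.475, 0.293, 0.021], 0.89)]
glasses [([0.569, 0.326, 0.053], 0.3)]
mug [([0.469, 0.471, 0.046], 0.79)]
candle []
1.6
```

View pics/top0.png

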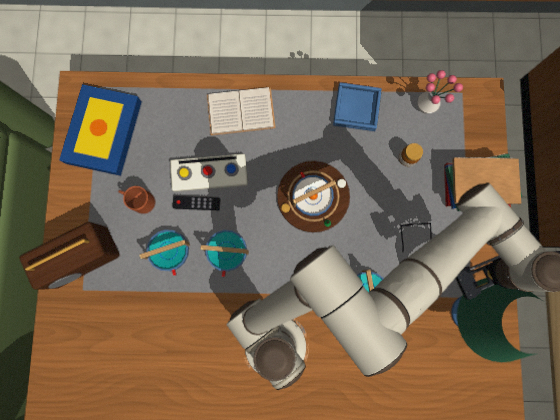

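View pics/scene0.png

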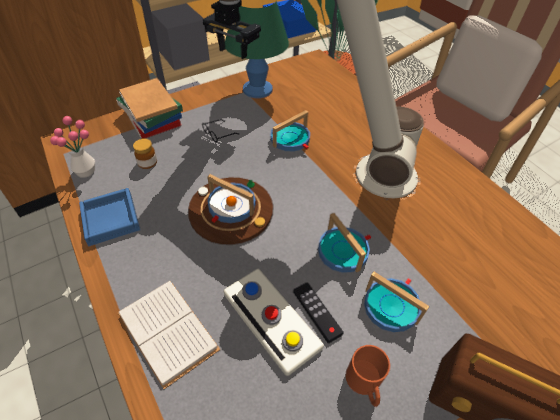

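The white dish is at top (313,195), with gold at (286,208) on the board's +y side and white at (342,183). The keys read yellow (184,172), red (207,171), blue (232,169). The pawn at (327,223) marks board −x. I'll stop over the dish for a wrist look on the way to the keys.

>>> servo_tool:
  deltas:
    - {"tx": -34,"ty": 26,"tz": -7,"az": 0.12,"claw": 0}
    - {"tx": -68,"ty": 52,"tz": -14,"az": 0.24,"claw": 0}
    - {"tx": -102,"ty": 78,"tz": -21,"az": 0.36,"claw": 0}
    - {"tx": -136,"ty": 104,"tz": -28,"az": 0.48,"claw": 0}
    - {"tx": -170,"ty": 130,"tz": -35,"az": 0.6,"claw": 0}
    - {"tx": -204,"ty": 156,"tz": -42,"az": 0.72,"claw": 0}
    - {"tx": -238,"ty": 182,"tz": -49,"az": 0.84,"claw": 0}
    - {"tx": -272,"ty": 208,"tz": -56,"az": 0.96,"claw": 0}
    - {"tx": -306,"ty": 234,"tz": -63,"az": 1.08,"claw": 0}
    - {"tx": -340,"ty": 260,"tz": -70,"az": 1.2,"claw": 0}
    - {"tx": -370,"ty": 280,"tz": -77,"az": 1.32,"claw": 0}
    - {"tx": -390,"ty": 295,"tz": -80,"az": 1.42,"claw": 0}

```text
schema error: expected keys tx, ty, tz, ax, ay, az, claw
```

```bash
python3 - <<'E'
from h import *
s=sense();print(s["time_s"],np.round(s["joints"],1),s["tcp_pos"],np.round(s["ee_rot"],4),s["wrist_force"])
n="wrist";M=T(n);im=capture(n);cv2.imwrite("pics/w1.png",im);np.save("w1.npy",M)
print(np.round(calibration(n)["hand_eye"],3))
for l in ["board","gold_token","white_token","dish_grip","dish_pointer","marble_center","pawn"]:
    print(l,[(np.round((M@[*r["xyz"],1])[:3],3).tolist(),round(r["confidence"],2)) for r in recognise(l,n)[:3]])
E
```

```text
1.6 [-51.8  22.    0.5  -0.  -68.4 -14.8] [ 0.24844771 -0.57344928  0.22254339] [[-9.176e-01 -3.975e-01 -0.000e+00]
 [-3.975e-01  9.176e-01  1.000e-04]
 [ 0.000e+00  1.000e-04 -1.000e+00]] [-0.21769903  0.90867705 -0.43796653]
[[ 0.001 -0.956 -0.293  0.079]
 [ 1.     0.     0.001  0.   ]
 [-0.001 -0.293  0.956 -0.161]
 [ 0.     0.     0.     1.   ]]
board []
gold_token []
white_token []
dish_grip [([0.18, -0.317, 0.02], 0.64)]
dish_pointer [([0.178, -0.317, 0.02], 0.95)]
marble_center []
pawn [([0.405, -0.462, 0.022], 0.23)]
```

View pics/w1.png

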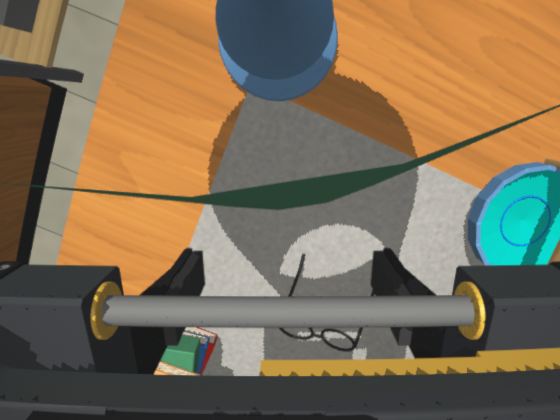

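The start pose shows only the glasses and a look-alike, so there's no dish in view. The call was refused for missing keys, and I'm resending with full rows to a pose beside the dish.

>>> servo_tool:
  deltas:
    - {"tx": -20,"ty": 10,"tz": -10,"ax": 0,"ay": 0,"az": 0.06,"claw": 0}
    - {"tx": -55,"ty": 28,"tz": -20,"ax": 0,"ay": 0,"az": 0.18,"claw": 0}
    - {"tx": -90,"ty": 46,"tz": -30,"ax": 0,"ay": 0,"az": 0.3,"claw": 0}
    - {"tx": -125,"ty": 64,"tz": -40,"ax": 0,"ay": 0,"az": 0.42,"claw": 0}
    - {"tx": -160,"ty": 82,"tz": -50,"ax": 0,"ay": 0,"az": 0.54,"claw": 0}
    - {"tx": -195,"ty": 100,"tz": -60,"ax": 0,"ay": 0,"az": 0.66,"claw": 0}
    - {"tx": -230,"ty": 118,"tz": -70,"ax": 0,"ay": 0,"az": 0.78,"claw": 0}
    - {"tx": -265,"ty": 136,"tz": -80,"ax": 0,"ay": 0,"az": 0.9,"claw": 0}
    - {"tx": -300,"ty": 154,"tz": -90,"ax": 0,"ay": 0,"az": 1.02,"claw": 0}
    - {"tx": -335,"ty": 172,"tz": -100,"ax": 0,"ay": 0,"az": 1.14,"claw": 0}
    - {"tx": -370,"ty": 190,"tz": -105,"ax": 0,"ay": 0,"az": 1.26,"claw": 0}
    - {"tx": -400,"ty": 206,"tz": -110,"ax": 0,"ay": 0,"az": 1.38,"claw": 0}

```text
time_s: 3.0
tcp_pos: [0.5284, -0.2316, 0.3321]
ee_rot: [[-0.588, 0.809, 0.001], [0.809, 0.588, -0.0], [-0.001, 0.001, -1.0]]
wrist_force: [1.0, -1.0, 0.3]
gripper_width: 0.169
gripper_force: 0.0
```

>>> servo_tool:
  deltas:
    - {"tx": 0,"ty": 0,"tz": 0,"ax": 0,"ay": 0,"az": 0.05,"claw": 0}
    - {"tx": 0,"ty": 0,"tz": 0,"ax": 0,"ay": 0,"az": 0.1,"claw": 0}
    - {"tx": 0,"ty": 0,"tz": 0,"ax": 0,"ay": 0,"az": 0.1,"claw": 0}

```text
time_s: 3.25
tcp_pos: [0.5281, -0.2322, 0.331]
ee_rot: [[-0.511, 0.86, 0.0], [0.86, 0.511, 0.0], [0.0, 0.0, -1.0]]
wrist_force: [0.4, -0.3, -0.5]
gripper_width: 0.015
gripper_force: 0.0
```

```bash
python3 - <<'E'
from h import *
s=sense();print(s["time_s"],np.round(s["joints"],1),s["tcp_pos"],np.round(s["ee_rot"],4),s["wrist_force"])
n="wrist";M=T(n);im=capture(n);cv2.imwrite("pics/w2.png",im);np.save("w2.npy",M)
for l in ["board","gold_token","white_token","dish_grip","dish_pointer","marble_center","pawn"]:
    print(l,[(np.round((M@[*r["xyz"],1])[:3],3).tolist(),round(r["confidence"],2)) for r in recognise(l,n)[:3]])
E
```

```text
3.25 [  -7.7   14.2    4.5   -0.   -80.3 -141.6] [ 0.52807979 -0.23224801  0.33102568] [[-0.5107  0.8598  0.    ]
 [ 0.8598  0.5107  0.    ]
 [ 0.      0.     -1.    ]] [ 0.36393472 -0.32707337 -0.48265588]
board [([0.513, -0.135, 0.018], 0.97)]
gold_token []
white_token [([0.546, -0.211, 0.029], 0.91)]
dish_grip [([0.499, -0.113, 0.041], 0.92), ([0.197, -0.286, 0.019], 0.91)]
dish_pointer [([0.189, -0.289, 0.021], 0.73), ([0.5, -0.112, 0.036], 0.63)]
marble_center [([0.498, -0.122, 0.054], 0.68), ([0.512, -0.134, 0.017], 0.56)]
pawn [([0.411, -0.172, 0.028], 0.54)]
```

View pics/w2.png

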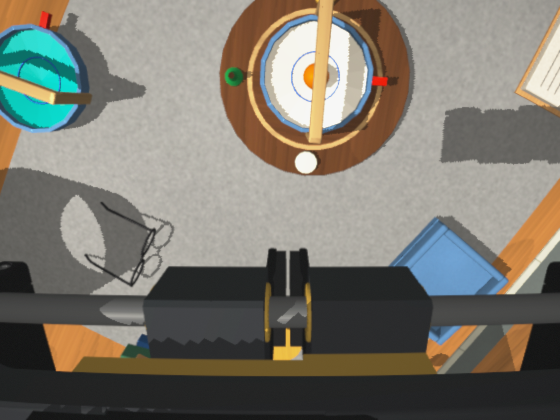

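The wrist view shows the white dish with the marble at (315,77), pointer tip at (386,82), bar end at (316,142), white token at (305,162) and pawn at (233,76). The pointer faces board +x. Next I'll work out the dish pose.

```bash
python3 - <<'E'
from h import *
im=cv2.imread("pics/w2.png");M=np.load("w2.npy");R=lambda uv,z:ray("wrist",uv,z,M)
hsv=cv2.cvtColor(im,cv2.COLOR_BGR2HSV)
def blob(lo,hi,x0,x1,y0,y1):
    m=cv2.inRange(hsv,lo,hi);q=np.zeros_like(m);q[y0:y1,x0:x1]=m[y0:y1,x0:x1];ys,xs=np.nonzero(q);return xs,ys
xs,ys=blob((0,180,120),(6,255,255),365,400,60,100);i=xs>=xs.max()-1;tip=(xs.max()+.5,ys.mean());print("tip",tip,len(xs),xs.min(),xs.max())
print("pt",R(tip,.044))
xs,ys=blob((6,170,120),(16,255,255),295,335,55,95);print("marble px",xs.mean(),ys.mean(),len(xs),R((xs.mean(),ys.mean()),.045))
# blue rim outer ellipse centre at z=.05
xs,ys=blob((100,90,60),(118,255,255),250,385,0,145)
h=cv2.convexHull(np.c_[xs,ys].astype(np.float32));W=np.array([R(p[0],.050) for p in h])
A=np.c_[W[:,:2],np.ones(len(W))];a=np.linalg.lstsq(A,(W[:,:2]**2).sum(1),rcond=None)[0];c=a[:2]/2;print("rim centre",c,np.sqrt(a[2]+c@c))
# bar edges: top z .111
E=[]
for y in range(85,138,4):
    m=cv2.inRange(hsv[y:y+1],(12,50,120),(26,200,255))[0];x=np.nonzero(m[300:340])[0]+300
    if len(x):E.append((x.min(),x.max(),y))
print(E)
p=np.array([R((.5*(e[0]+e[1]),e[2]),.111)[:2] for e in E]);v=cv2.fitLine(p.astype(np.float32),cv2.DIST_HUBER,0,.01,.01).ravel();print("bar dir deg",np.degrees(np.arctan2(v[1],v[0])),v[2:])
n=np.array([-v[1],v[0]]);print("offset of centre from bar",(c-v[2:])@n)
print("white",R((305,162),.026),"pawn",R((233,76),.044))
Mt=T("top");print("top gold",ray("top",(286,208),.026),"white",ray("top",(342,183),.026))
E
```

```text
tip (np.float64(387.5), np.float64(80.77611940298507)) 134 373 387
pt [ 0.57893285 -0.07409769  0.044     ]
marble px 309.719512195122 76.09756097560975 82 [ 0.49412314 -0.1191942   0.045     ]
rim centre [ 0.50032608 -0.11525838] 0.06774314944673007
[(np.int64(306), np.int64(326), 85), (np.int64(311), np.int64(325), 89), (np.int64(312), np.int64(325), 93), (np.int64(312), np.int64(324), 97), (np.int64(312), np.int64(324), 101), (np.int64(311), np.int64(323), 105), (np.int64(311), np.int64(323), 109), (np.int64(310), np.int64(323), 113), (np.int64(310), np.int64(322), 117), (np.int64(310), np.int64(322), 121), (np.int64(309), np.int64(322), 125), (np.int64(309), np.int64(321), 129), (np.int64(304), np.int64(321), 133), (np.int64(300), np.int64(339), 137)]
bar dir deg -63.087032 [ 0.5174147  -0.15032512]
offset of centre from bar 0.0006346580703119294
white [ 0.54665538 -0.21416526  0.026     ] pawn [ 0.41343979 -0.16671689  0.044     ]
top gold [ 0.45566961 -0.0270237   0.026     ] white [ 0.54540512 -0.21691229  0.026     ]
```

Dish pose: centre (0.500, −0.115), yaw about 27°. The gold token lies at about 115°, so the turn is about +88°. Moving to the keys, red first.

>>> servo_tool:
  deltas:
    - {"tx": 15,"ty": 11,"tz": 0,"ax": 0,"ay": 0,"az": -0.05,"claw": 0}
    - {"tx": 45,"ty": 33,"tz": 0,"ax": 0,"ay": 0,"az": -0.15,"claw": 0}
    - {"tx": 77,"ty": 57,"tz": 0,"ax": 0,"ay": 0,"az": -0.25,"claw": 0}
    - {"tx": 109,"ty": 81,"tz": 0,"ax": 0,"ay": 0,"az": -0.35,"claw": 0}
    - {"tx": 141,"ty": 105,"tz": 0,"ax": 0,"ay": 0,"az": -0.45,"claw": 0}
    - {"tx": 173,"ty": 129,"tz": 0,"ax": 0,"ay": 0,"az": -0.55,"claw": 0}
    - {"tx": 205,"ty": 153,"tz": 0,"ax": 0,"ay": 0,"az": -0.65,"claw": 0}
    - {"tx": 237,"ty": 177,"tz": 5,"ax": 0,"ay": 0,"az": -0.75,"claw": 0}
    - {"tx": 269,"ty": 201,"tz": 15,"ax": 0,"ay": 0,"az": -0.85,"claw": 0}
    - {"tx": 301,"ty": 225,"tz": 30,"ax": 0,"ay": 0,"az": -0.95,"claw": 0}
    - {"tx": 333,"ty": 249,"tz": 50,"ax": 0,"ay": 0,"az": -1.05,"claw": 0}
    - {"tx": 360,"ty": 269,"tz": 70,"ax": 0,"ay": 0,"az": -1.05,"claw": 0}

```text
time_s: 4.65
tcp_pos: [0.5756, 0.2144, 0.2622]
ee_rot: [[-1.0, -0.018, 0.002], [-0.018, 1.0, 0.001], [-0.002, 0.001, -1.0]]
wrist_force: [0.9, 0.4, 0.0]
gripper_width: 0.005
gripper_force: 0.0
```

```bash
cat > go.py <<'E'
import sys
from h import *
s=sense();R=np.array(s["ee_rot"]);p=np.array(s["tcp_pos"])
print(s["time_s"],"q",np.round(s["joints"],1),"p",p.round(4),"yaw y",np.degrees(np.arctan2(R[1,1],R[0,1])).round(2),"F",np.round(s["wrist_force"],1))
for a in sys.argv[1:]:
    t=np.array([float(v) for v in a.split(",")]);print(a,"->",(1000*R.T@(t-p)).round(1))
E
python3 go.py .577,.245,.09
python3 - <<'E'
from h import *
n="wrist";M=T(n);capture(n)
for l in ["key_red_top","key_yellow_top","key_blue_top"]:
    print(l,[(np.round((M@[*r["xyz"],1])[:3],3).tolist(),round(r["confidence"],2)) for r in recognise(l,n)[:2]])
E
```

```text
4.65 q [  35.5   19.6    2.4    0.   -72.7 -124.5] p [0.5756 0.2144 0.2622] yaw y 91.04 F [0.9 0.4 0. ]
.577,.245,.09 -> [ -1.5  30.3 172.2]
key_red_top [([0.578, 0.242, 0.048], 0.63)]
key_yellow_top [([0.572, 0.322, 0.053], 0.61)]
key_blue_top [([0.584, 0.166, 0.051], 0.98)]
```

>>> servo_tool:
  deltas:
    - {"tx": -1,"ty": 10,"tz": 15,"ax": 0,"ay": 0,"az": 0,"claw": 0}
    - {"tx": -2,"ty": 22,"tz": 45,"ax": 0,"ay": 0,"az": 0,"claw": 0}
    - {"tx": -2,"ty": 29,"tz": 80,"ax": 0,"ay": 0,"az": 0,"claw": 0}
    - {"tx": -2,"ty": 29,"tz": 115,"ax": 0,"ay": 0,"az": 0,"claw": 0}
    - {"tx": -2,"ty": 29,"tz": 150,"ax": 0,"ay": 0,"az": 0,"claw": 0}
    - {"tx": -2,"ty": 29,"tz": 180,"ax": 0,"ay": 0,"az": 0,"claw": 0}
    - {"tx": -2,"ty": 29,"tz": 198,"ax": 0,"ay": 0,"az": 0,"claw": 0}
    - {"tx": -2,"ty": 29,"tz": 198,"ax": 0,"ay": 0,"az": 0,"claw": 0}

```text
time_s: 5.52
tcp_pos: [0.5751, 0.2385, 0.0605]
ee_rot: [[-1.0, -0.012, -0.006], [-0.012, 1.0, -0.004], [0.006, -0.004, -1.0]]
wrist_force: [0.6, -0.6, 0.0]
gripper_width: 0.006
gripper_force: 0.0
```

>>> servo_tool:
  deltas:
    - {"tx": 0,"ty": 0,"tz": 4,"ax": 0,"ay": 0,"az": 0,"claw": 0}
    - {"tx": 0,"ty": 0,"tz": 8,"ax": 0,"ay": 0,"az": 0,"claw": 0}
    - {"tx": 0,"ty": 0,"tz": 11,"ax": 0,"ay": 0,"az": 0,"claw": 0}
    - {"tx": 0,"ty": 0,"tz": 13,"ax": 0,"ay": 0,"az": 0,"claw": 0}
    - {"tx": 0,"ty": 0,"tz": 13,"ax": 0,"ay": 0,"az": 0,"claw": 0}

```text
time_s: 5.93
tcp_pos: [0.5771, 0.2415, 0.0515]
ee_rot: [[-1.0, -0.014, 0.001], [-0.014, 1.0, 0.001], [-0.001, 0.001, -1.0]]
wrist_force: [0.5, -0.3, 0.5]
gripper_width: 0.005
gripper_force: 0.0
```

>>> servo_tool:
  deltas:
    - {"tx": 0,"ty": 0,"tz": 2,"ax": 0,"ay": 0,"az": 0,"claw": 0}
    - {"tx": 0,"ty": 0,"tz": 4,"ax": 0,"ay": 0,"az": 0,"claw": 0}
    - {"tx": 0,"ty": 0,"tz": 6,"ax": 0,"ay": 0,"az": 0,"claw": 0}
    - {"tx": 0,"ty": 0,"tz": 6,"ax": 0,"ay": 0,"az": 0,"claw": 0}

```text
time_s: 6.27
tcp_pos: [0.5774, 0.2418, 0.0452]
ee_rot: [[-1.0, -0.015, 0.001], [-0.015, 1.0, 0.001], [-0.001, 0.001, -1.0]]
wrist_force: [1.3, -0.5, 4.2]
gripper_width: 0.005
gripper_force: 1.7
```

>>> servo_tool:
  deltas:
    - {"tx": 0,"ty": 0,"tz": 1,"ax": 0,"ay": 0,"az": 0,"claw": 0}
    - {"tx": 0,"ty": 0,"tz": 2,"ax": 0,"ay": 0,"az": 0,"claw": 0}
    - {"tx": 0,"ty": 0,"tz": 2,"ax": 0,"ay": 0,"az": 0,"claw": 0}

```text
time_s: 6.52
tcp_pos: [0.5774, 0.2417, 0.0444]
ee_rot: [[-1.0, -0.015, 0.002], [-0.015, 1.0, 0.0], [-0.002, 0.0, -1.0]]
wrist_force: [-2.0, -0.6, 7.3]
gripper_width: 0.008
gripper_force: 4.2
```

>>> servo_tool:
  deltas:
    - {"tx": 0,"ty": 0,"tz": 1,"ax": 0,"ay": 0,"az": 0,"claw": 0}
    - {"tx": 0,"ty": 0,"tz": 2,"ax": 0,"ay": 0,"az": 0,"claw": 0}
    - {"tx": 0,"ty": 0,"tz": 2,"ax": 0,"ay": 0,"az": 0,"claw": 0}

```text
time_s: 6.77
tcp_pos: [0.5775, 0.2418, 0.0442]
ee_rot: [[-1.0, -0.016, 0.002], [-0.016, 1.0, 0.0], [-0.002, 0.0, -1.0]]
wrist_force: [-4.7, -2.1, 16.1]
gripper_width: 0.006
gripper_force: 8.3
```

>>> servo_tool:
  deltas:
    - {"tx": 0,"ty": 0,"tz": -6,"ax": 0,"ay": 0,"az": 0,"claw": 0}
    - {"tx": 0,"ty": 0,"tz": -16,"ax": 0,"ay": 0,"az": 0,"claw": 0}
    - {"tx": 0,"ty": 0,"tz": -30,"ax": 0,"ay": 0,"az": 0,"claw": 0}
    - {"tx": 2,"ty": 15,"tz": -35,"ax": 0,"ay": 0,"az": 0,"claw": 0}
    - {"tx": 4,"ty": 40,"tz": -35,"ax": 0,"ay": 0,"az": 0,"claw": 0}
    - {"tx": 5,"ty": 65,"tz": -35,"ax": 0,"ay": 0,"az": 0,"claw": 0}
    - {"tx": 5,"ty": 81,"tz": -30,"ax": 0,"ay": 0,"az": 0,"claw": 0}
    - {"tx": 5,"ty": 81,"tz": -20,"ax": 0,"ay": 0,"az": 0,"claw": 0}
    - {"tx": 5,"ty": 81,"tz": -14,"ax": 0,"ay": 0,"az": 0,"claw": 0}
    - {"tx": 5,"ty": 81,"tz": -14,"ax": 0,"ay": 0,"az": 0,"claw": 0}

```text
time_s: 7.6
tcp_pos: [0.5689, 0.321, 0.0518]
ee_rot: [[-1.0, -0.014, -0.005], [-0.014, 1.0, -0.004], [0.005, -0.004, -1.0]]
wrist_force: [0.0, -0.7, -0.1]
gripper_width: 0.006
gripper_force: 0.0
```

>>> servo_tool:
  deltas:
    - {"tx": 0,"ty": 0,"tz": 2,"ax": 0,"ay": 0,"az": 0,"claw": 0}
    - {"tx": 0,"ty": 0,"tz": 5,"ax": 0,"ay": 0,"az": 0,"claw": 0}
    - {"tx": 0,"ty": 0,"tz": 8,"ax": 0,"ay": 0,"az": 0,"claw": 0}
    - {"tx": 0,"ty": 0,"tz": 11,"ax": 0,"ay": 0,"az": 0,"claw": 0}
    - {"tx": 0,"ty": 0,"tz": 13,"ax": 0,"ay": 0,"az": 0,"claw": 0}
    - {"tx": 0,"ty": 0,"tz": 14,"ax": 0,"ay": 0,"az": 0,"claw": 0}
    - {"tx": 0,"ty": 0,"tz": 14,"ax": 0,"ay": 0,"az": 0,"claw": 0}

```text
time_s: 8.18
tcp_pos: [0.571, 0.3216, 0.0443]
ee_rot: [[-1.0, -0.015, 0.001], [-0.015, 1.0, -0.001], [-0.001, -0.001, -1.0]]
wrist_force: [-5.1, -3.3, 15.4]
gripper_width: 0.005
gripper_force: 7.4
```

>>> servo_tool:
  deltas:
    - {"tx": 0,"ty": 0,"tz": -6,"ax": 0,"ay": 0,"az": 0,"claw": 0}
    - {"tx": 0,"ty": 0,"tz": -16,"ax": 0,"ay": 0,"az": 0,"claw": 0}
    - {"tx": 0,"ty": 0,"tz": -30,"ax": 0,"ay": 0,"az": 0,"claw": 0}
    - {"tx": -1,"ty": -15,"tz": -35,"ax": 0,"ay": 0,"az": 0,"claw": 0}
    - {"tx": -4,"ty": -45,"tz": -35,"ax": 0,"ay": 0,"az": 0,"claw": 0}
    - {"tx": -7,"ty": -80,"tz": -35,"ax": 0,"ay": 0,"az": 0,"claw": 0}
    - {"tx": -10,"ty": -115,"tz": -35,"ax": 0,"ay": 0,"az": 0,"claw": 0}
    - {"tx": -12,"ty": -140,"tz": -35,"ax": 0,"ay": 0,"az": 0,"claw": 0}
    - {"tx": -12,"ty": -156,"tz": -28,"ax": 0,"ay": 0,"az": 0,"claw": 0}
    - {"tx": -12,"ty": -156,"tz": -20,"ax": 0,"ay": 0,"az": 0,"claw": 0}
    - {"tx": -12,"ty": -156,"tz": -15,"ax": 0,"ay": 0,"az": 0,"claw": 0}
    - {"tx": -12,"ty": -156,"tz": -15,"ax": 0,"ay": 0,"az": 0,"claw": 0}

```text
time_s: 9.18
tcp_pos: [0.584, 0.1666, 0.054]
ee_rot: [[-1.0, -0.014, -0.003], [-0.014, 1.0, -0.001], [0.003, -0.001, -1.0]]
wrist_force: [0.9, 0.7, 0.3]
gripper_width: 0.0
gripper_force: 0.0
```

>>> servo_tool:
  deltas:
    - {"tx": 0,"ty": 0,"tz": 3,"ax": 0,"ay": 0,"az": 0,"claw": 0}
    - {"tx": 0,"ty": 0,"tz": 6,"ax": 0,"ay": 0,"az": 0,"claw": 0}
    - {"tx": 0,"ty": 0,"tz": 9,"ax": 0,"ay": 0,"az": 0,"claw": 0}
    - {"tx": 0,"ty": 0,"tz": 12,"ax": 0,"ay": 0,"az": 0,"claw": 0}
    - {"tx": 0,"ty": 0,"tz": 14,"ax": 0,"ay": 0,"az": 0,"claw": 0}
    - {"tx": 0,"ty": 0,"tz": 15,"ax": 0,"ay": 0,"az": 0,"claw": 0}
    - {"tx": 0,"ty": 0,"tz": 15,"ax": 0,"ay": 0,"az": 0,"claw": 0}

```text
time_s: 9.77
tcp_pos: [0.5853, 0.1678, 0.0442]
ee_rot: [[-1.0, -0.016, 0.002], [-0.016, 1.0, 0.001], [-0.002, 0.001, -1.0]]
wrist_force: [-6.4, 1.0, 17.0]
gripper_width: 0.007
gripper_force: 8.4
```

All three keys bottomed out with about 15 N. Now going back over the dish, opening the gripper on the way.

>>> servo_tool:
  deltas:
    - {"tx": 0,"ty": 0,"tz": -8,"ax": 0,"ay": 0,"az": 0,"claw": 0}
    - {"tx": 0,"ty": 0,"tz": -30,"ax": 0,"ay": 0,"az": 0,"claw": 0}
    - {"tx": 0,"ty": 0,"tz": -65,"ax": 0,"ay": 0,"az": 0,"claw": 0}
    - {"tx": 0,"ty": 0,"tz": -105,"ax": 0,"ay": 0,"az": 0.08,"claw": 0}
    - {"tx": 5,"ty": -20,"tz": -140,"ax": 0,"ay": 0,"az": 0.2,"claw": 0}
    - {"tx": 12,"ty": -50,"tz": -165,"ax": 0,"ay": 0,"az": 0.32,"claw": 0}
    - {"tx": 20,"ty": -83,"tz": -185,"ax": 0,"ay": 0,"az": 0.44,"claw": 30}
    - {"tx": 28,"ty": -117,"tz": -205,"ax": 0,"ay": 0,"az": 0.56,"claw": 50}
    - {"tx": 36,"ty": -151,"tz": -225,"ax": 0,"ay": 0,"az": 0.68,"claw": 50}
    - {"tx": 44,"ty": -185,"tz": -240,"ax": 0,"ay": 0,"az": 0.8,"claw": 50}
    - {"tx": 52,"ty": -219,"tz": -255,"ax": 0,"ay": 0,"az": 0.92,"claw": 50}
    - {"tx": 60,"ty": -253,"tz": -265,"ax": 0,"ay": 0,"az": 1.02,"claw": 50}

```text
time_s: 10.77
tcp_pos: [0.5282, -0.0887, 0.3075]
ee_rot: [[-0.531, 0.847, 0.002], [0.847, 0.531, 0.0], [-0.001, 0.002, -1.0]]
wrist_force: [1.3, 0.1, 0.5]
gripper_width: 0.377
gripper_force: 0.0
```

```bash
python3 go.py .515,-.150,.31
```

```text
10.7667 q [   7.8   10.3   -3.7    0.   -75.8 -155.8] p [ 0.5282 -0.0887  0.3075] yaw y 32.09 F [1.3 0.1 0.5]
.515,-.150,.31 -> [-44.9 -43.8  -2.5]
```

>>> servo_tool:
  deltas:
    - {"tx": -20,"ty": -22,"tz": 0,"ax": 0,"ay": 0,"az": 0.04,"claw": 50}
    - {"tx": -35,"ty": -36,"tz": 0,"ax": 0,"ay": 0,"az": 0.08,"claw": 50}
    - {"tx": -43,"ty": -40,"tz": 0,"ax": 0,"ay": 0,"az": 0.08,"claw": 50}
    - {"tx": -43,"ty": -40,"tz": 0,"ax": 0,"ay": 0,"az": 0.08,"claw": 50}
    - {"tx": -43,"ty": -40,"tz": 0,"ax": 0,"ay": 0,"az": 0.08,"claw": 50}

```text
time_s: 11.18
tcp_pos: [0.5179, -0.1448, 0.3054]
ee_rot: [[-0.466, 0.885, -0.001], [0.885, 0.466, 0.0], [0.001, -0.0, -1.0]]
wrist_force: [0.8, 0.2, -0.4]
gripper_width: 0.566
gripper_force: 0.0
```

```bash
python3 go.py; python3 - <<'E'
from h import *
n="wrist";M=T(n);im=capture(n);cv2.imwrite("pics/w3.png",im);np.save("w3.npy",M)
for l in ["gold_token","white_token","marble_center"]:
    print(l,[(np.round((M@[*r["xyz"],1])[:3],3).tolist(),round(r["confidence"],2)) for r in recognise(l,n)[:3]])
E
```

```text
11.1833 q [   1.7   10.7   -3.6   -0.   -75.8 -153.9] p [ 0.5179 -0.1448  0.3054] yaw y 27.8 F [ 0.8  0.2 -0.4]
gold_token [([0.461, -0.024, 0.027], 0.93)]
white_token [([0.547, -0.214, 0.03], 0.78)]
marble_center [([0.507, -0.117, 0.058], 0.71)]
```

View pics/w3.png

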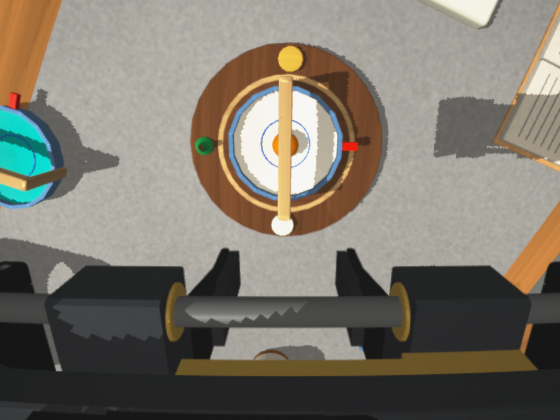

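The wrist view shows gold at (290,58), white at (283,225), the bar from (286,78) to (284,220), pointer tip at (357,146), and the marble under the bar at (285,145).

```bash
python3 - <<'E'
from h import *
im=cv2.imread("pics/w3.png");M=np.load("w3.npy");R=lambda uv,z:ray("wrist",uv,z,M)
hsv=cv2.cvtColor(im,cv2.COLOR_BGR2HSV)
def blob(lo,hi,x0,x1,y0,y1):
    m=cv2.inRange(hsv,lo,hi);q=np.zeros_like(m);q[y0:y1,x0:x1]=m[y0:y1,x0:x1];ys,xs=np.nonzero(q);return xs,ys
xs,ys=blob((0,180,100),(6,255,255),338,365,130,160);print("pt",R((xs.max()+.5,ys.mean()),.044))
xs,ys=blob((100,90,60),(118,255,255),222,348,80,205)
h=cv2.convexHull(np.c_[xs,ys].astype(np.float32));W=np.array([R(p[0],.050) for p in h])
A=np.c_[W[:,:2],np.ones(len(W))];a=np.linalg.lstsq(A,(W[:,:2]**2).sum(1),rcond=None)[0];c=a[:2]/2;print("rim centre",c,np.sqrt(a[2]+c@c))
p=[]
for y in range(90,130,4):
    m=cv2.inRange(hsv[y:y+1],(12,50,120),(26,200,255))[0];x=np.nonzero(m[274:298])[0]+274
    if 6<len(x)<18:p.append(R((.5*(x.min()+x.max()),y),.111)[:2])
for y in range(160,208,4):
    m=cv2.inRange(hsv[y:y+1],(12,50,120),(26,200,255))[0];x=np.nonzero(m[274:298])[0]+274
    if 6<len(x)<18:p.append(R((.5*(x.min()+x.max()),y),.111)[:2])
p=np.array(p);v=cv2.fitLine(p.astype(np.float32),cv2.DIST_HUBER,0,.01,.01).ravel();d=v[:2]*np.sign(v[1]);n=np.array([d[1],-d[0]])
print(len(p),"bar yaw",np.degrees(np.arctan2(n[1],n[0])),"centre off bar",(c-v[2:])@n)
g=R((290,58),.026);w=R((283,225),.026);print("gold",g,"white",w,"mid",(g+w)/2,"yaw",np.degrees(np.arctan2(*(g-w)[[1,0]])))
E
python3 go.py .501,-.117,.20
```

```text
pt [ 0.57869948 -0.07524866  0.044     ]
rim centre [ 0.50041682 -0.11486421] 0.06761135457427368
21 bar yaw 27.047556 centre off bar 0.0003523241844538831
gold [ 0.45884746 -0.02365842  0.026     ] white [ 0.54869139 -0.21314413  0.026     ] mid [ 0.50376942 -0.11840128  0.026     ] yaw 115.36779183796531
11.3833 q [   1.8   10.7   -3.5   -0.   -75.8 -153.9] p [ 0.5181 -0.1439  0.3056] yaw y 27.9 F [-0.4 -0.4  0.5]
.501,-.117,.20 -> [ 31.8  -2.5 105.6]
```

>>> servo_tool:
  deltas:
    - {"tx": 8,"ty": 0,"tz": 10,"ax": 0,"ay": 0,"az": 0.015,"claw": 50}
    - {"tx": 20,"ty": -1,"tz": 35,"ax": 0,"ay": 0,"az": 0.015,"claw": 50}
    - {"tx": 30,"ty": -2,"tz": 65,"ax": 0,"ay": 0,"az": 0.015,"claw": 50}
    - {"tx": 32,"ty": -2,"tz": 95,"ax": 0,"ay": 0,"az": 0.015,"claw": 50}
    - {"tx": 32,"ty": -2,"tz": 125,"ax": 0,"ay": 0,"az": 0.015,"claw": 50}
    - {"tx": 32,"ty": -2,"tz": 145,"ax": 0,"ay": 0,"az": 0.015,"claw": 50}
    - {"tx": 32,"ty": -2,"tz": 160,"ax": 0,"ay": 0,"az": 0.015,"claw": 50}
    - {"tx": 32,"ty": -2,"tz": 165,"ax": 0,"ay": 0,"az": 0.015,"claw": 50}
    - {"tx": 32,"ty": -2,"tz": 165,"ax": 0,"ay": 0,"az": 0.015,"claw": 50}
    - {"tx": 32,"ty": -2,"tz": 165,"ax": 0,"ay": 0,"az": 0.015,"claw": 50}

```text
time_s: 12.22
tcp_pos: [0.5018, -0.1173, 0.1415]
ee_rot: [[-0.454, 0.891, 0.001], [0.891, 0.454, -0.0], [-0.001, 0.001, -1.0]]
wrist_force: [0.4, -1.4, 0.2]
gripper_width: 0.576
gripper_force: 0.0
```

```bash
python3 go.py .501,-.116,.085
```

```text
12.2167 q [   4.9   15.9  -21.5    0.   -52.6 -157.9] p [ 0.5018 -0.1173  0.1415] yaw y 27.0 F [ 0.4 -1.4  0.2]
.501,-.116,.085 -> [ 1.6 -0.2 56.5]
```

>>> servo_tool:
  deltas:
    - {"tx": 0,"ty": 0,"tz": 6,"ax": 0,"ay": 0,"az": 0,"claw": 50}
    - {"tx": 1,"ty": 0,"tz": 18,"ax": 0,"ay": 0,"az": 0,"claw": 50}
    - {"tx": 1,"ty": 0,"tz": 32,"ax": 0,"ay": 0,"az": 0,"claw": 45}
    - {"tx": 1,"ty": 0,"tz": 45,"ax": 0,"ay": 0,"az": 0,"claw": 38}
    - {"tx": 1,"ty": 0,"tz": 53,"ax": 0,"ay": 0,"az": 0,"claw": 32}
    - {"tx": 1,"ty": 0,"tz": 56,"ax": 0,"ay": 0,"az": 0,"claw": 28}
    - {"tx": 1,"ty": 0,"tz": 56,"ax": 0,"ay": 0,"az": 0,"claw": 24}
    - {"tx": 1,"ty": 0,"tz": 56,"ax": 0,"ay": 0,"az": 0,"claw": 21}
    - {"tx": 1,"ty": 0,"tz": 56,"ax": 0,"ay": 0,"az": 0,"claw": 19}
    - {"tx": 1,"ty": 0,"tz": 56,"ax": 0,"ay": 0,"az": 0,"claw": 17}
    - {"tx": 1,"ty": 0,"tz": 56,"ax": 0,"ay": 0,"az": 0,"claw": 16}
    - {"tx": 1,"ty": 0,"tz": 56,"ax": 0,"ay": 0,"az": 0,"claw": 15}

```text
time_s: 13.22
tcp_pos: [0.5008, -0.1168, 0.0852]
ee_rot: [[-0.453, 0.892, 0.001], [0.892, 0.453, 0.0], [-0.0, 0.001, -1.0]]
wrist_force: [-1.3, -0.3, 1.2]
gripper_width: 0.182
gripper_force: 0.5
```

>>> servo_tool:
  deltas:
    - {"tx": 0,"ty": 0,"tz": 0,"ax": 0,"ay": 0,"az": 0,"claw": 14}
    - {"tx": 0,"ty": 0,"tz": 0,"ax": 0,"ay": 0,"az": 0,"claw": 13}
    - {"tx": 0,"ty": 0,"tz": 0,"ax": 0,"ay": 0,"az": 0,"claw": 10}
    - {"tx": 0,"ty": 0,"tz": 0,"ax": 0,"ay": 0,"az": 0,"claw": 0}
    - {"tx": 0,"ty": 0,"tz": 0,"ax": 0,"ay": 0,"az": 0,"claw": 0}
    - {"tx": 0,"ty": 0,"tz": 0,"ax": 0,"ay": 0,"az": 0,"claw": 0}

```text
time_s: 13.72
tcp_pos: [0.4999, -0.1171, 0.0849]
ee_rot: [[-0.453, 0.892, -0.001], [0.892, 0.453, -0.0], [0.0, -0.001, -1.0]]
wrist_force: [-3.7, -1.6, 5.0]
gripper_width: 0.158
gripper_force: 30.0
```

>>> servo_tool:
  deltas:
    - {"tx": 0,"ty": 0,"tz": -0.5,"ax": 0,"ay": 0,"az": 0,"claw": 0}
    - {"tx": 0,"ty": 0,"tz": -1.5,"ax": 0,"ay": 0,"az": 0,"claw": 0}
    - {"tx": 0,"ty": 0,"tz": -3,"ax": 0,"ay": 0,"az": 0,"claw": 0}
    - {"tx": 0,"ty": 0,"tz": -5,"ax": 0,"ay": 0,"az": 0,"claw": 0}
    - {"tx": 0,"ty": 0,"tz": -8,"ax": 0,"ay": 0,"az": 0,"claw": 0}
    - {"tx": 0,"ty": 0,"tz": -12,"ax": 0,"ay": 0,"az": 0,"claw": 0}
    - {"tx": 0,"ty": 0,"tz": -16,"ax": 0,"ay": 0,"az": 0,"claw": 0}
    - {"tx": 0,"ty": 0,"tz": -20,"ax": 0,"ay": 0,"az": 0,"claw": 0}
    - {"tx": 0,"ty": 0,"tz": -24,"ax": 0,"ay": 0,"az": 0,"claw": 0}
    - {"tx": 0,"ty": 0,"tz": -27,"ax": 0,"ay": 0,"az": 0,"claw": 0}
    - {"tx": 0,"ty": 0,"tz": -29,"ax": 0,"ay": 0,"az": 0,"claw": 0}
    - {"tx": 0,"ty": 0,"tz": -30,"ax": 0,"ay": 0,"az": 0,"claw": 0}

```text
time_s: 14.72
tcp_pos: [0.5008, -0.1168, 0.1153]
ee_rot: [[-0.453, 0.892, 0.001], [0.892, 0.453, 0.0], [-0.0, 0.001, -1.0]]
wrist_force: [-0.2, 0.2, -3.3]
gripper_width: 0.158
gripper_force: 30.0
```

```bash
python3 go.py; python3 - <<'E'
from h import *
a=capture("wrist");b=capture("scene");cv2.imwrite("pics/l1.png",np.hstack([cv2.resize(a[:280,130:430],(400,373)),cv2.resize(b[140:280,150:300],(400,373))]))
E
```

```text
14.7167 q [   5.    17.6  -23.5   -0.   -48.8 -158. ] p [ 0.5008 -0.1168  0.1153] yaw y 26.93 F [-0.2  0.2 -3.3]
```

View pics/l1.png

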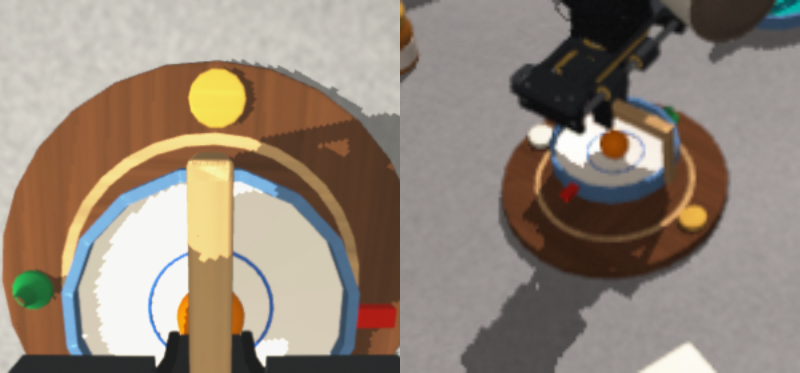

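The dish is lifted, with the pointer right at (375,316) and the marble centred in the ring at (210,315) in the left crop. Continuing the lift.

>>> servo_tool:
  deltas:
    - {"tx": 0,"ty": 0,"tz": -1,"ax": 0,"ay": 0,"az": 0,"claw": 0}
    - {"tx": 0,"ty": 0,"tz": -4,"ax": 0,"ay": 0,"az": 0,"claw": 0}
    - {"tx": 0,"ty": 0,"tz": -9,"ax": 0,"ay": 0,"az": 0,"claw": 0}
    - {"tx": 0,"ty": 0,"tz": -16,"ax": 0,"ay": 0,"az": 0,"claw": 0}
    - {"tx": -0.5,"ty": 0,"tz": -24,"ax": 0,"ay": 0,"az": 0,"claw": 0}
    - {"tx": -1,"ty": 0.5,"tz": -32,"ax": 0,"ay": 0,"az": 0,"claw": 0}
    - {"tx": -1.5,"ty": 1,"tz": -40,"ax": 0,"ay": 0,"az": 0,"claw": 0}
    - {"tx": -2,"ty": 1,"tz": -48,"ax": 0,"ay": 0,"az": 0,"claw": 0}
    - {"tx": -2,"ty": 1,"tz": -56,"ax": 0,"ay": 0,"az": 0,"claw": 0}
    - {"tx": -2,"ty": 1,"tz": -63,"ax": 0,"ay": 0,"az": 0,"claw": 0}
    - {"tx": -2,"ty": 1,"tz": -68,"ax": 0,"ay": 0,"az": 0,"claw": 0}
    - {"tx": -2,"ty": 1,"tz": -70,"ax": 0,"ay": 0,"az": 0,"claw": 0}

```text
time_s: 15.82
tcp_pos: [0.5028, -0.1181, 0.186]
ee_rot: [[-0.453, 0.892, 0.002], [0.892, 0.453, -0.0], [-0.001, 0.002, -1.0]]
wrist_force: [-0.4, -0.1, -3.7]
gripper_width: 0.156
gripper_force: 30.0
```

>>> servo_tool:
  deltas:
    - {"tx": 0,"ty": 0,"tz": 0,"ax": 0,"ay": 0,"az": -0.005,"claw": 0}
    - {"tx": 0,"ty": 0,"tz": 0,"ax": 0,"ay": 0,"az": -0.015,"claw": 0}
    - {"tx": 0,"ty": 0,"tz": 0,"ax": 0,"ay": 0,"az": -0.03,"claw": 0}
    - {"tx": 0,"ty": 0,"tz": 0,"ax": 0,"ay": 0,"az": -0.05,"claw": 0}
    - {"tx": 0,"ty": 0,"tz": 0,"ax": 0,"ay": 0,"az": -0.075,"claw": 0}
    - {"tx": 0,"ty": 0,"tz": 0,"ax": 0,"ay": 0,"az": -0.1,"claw": 0}
    - {"tx": 0,"ty": 0,"tz": 0,"ax": 0,"ay": 0,"az": -0.125,"claw": 0}
    - {"tx": 0,"ty": 0,"tz": 0,"ax": 0,"ay": 0,"az": -0.15,"claw": 0}
    - {"tx": 0,"ty": 0,"tz": 0,"ax": 0,"ay": 0,"az": -0.17,"claw": 0}
    - {"tx": 0,"ty": 0,"tz": 0,"ax": 0,"ay": 0,"az": -0.185,"claw": 0}
    - {"tx": 0,"ty": 0,"tz": 0,"ax": 0,"ay": 0,"az": -0.195,"claw": 0}
    - {"tx": 0,"ty": 0,"tz": 0,"ax": 0,"ay": 0,"az": -0.2,"claw": 0}

```text
time_s: 16.82
tcp_pos: [0.5024, -0.1181, 0.1848]
ee_rot: [[-0.622, 0.783, -0.0], [0.783, 0.622, 0.0], [0.0, -0.0, -1.0]]
wrist_force: [0.5, 0.2, -3.7]
gripper_width: 0.157
gripper_force: 30.0
```

```bash
python3 go.py; python3 - <<'E'
from h import *
a=capture("wrist");b=capture("scene");cv2.imwrite("pics/l2.png",np.hstack([cv2.resize(a[:280,130:430],(400,373)),cv2.resize(b[120:260,150:300],(400,373))]))
E
```

```text
16.8167 q [   4.8   13.3  -18.    -0.   -58.7 -146.4] p [ 0.5024 -0.1181  0.1848] yaw y 38.43 F [ 0.5  0.2 -3.7]
```

View pics/l2.png

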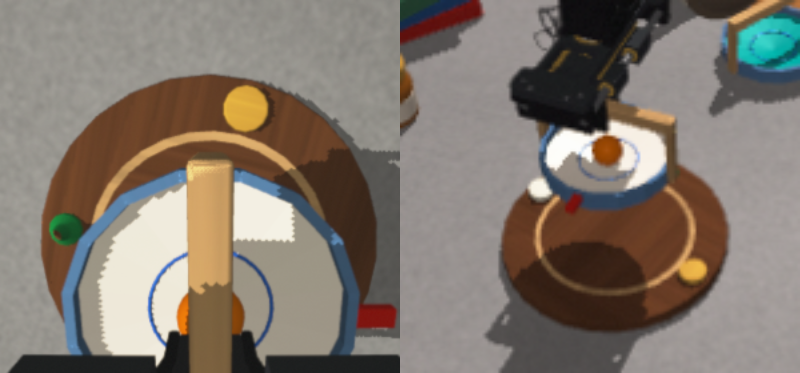

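The marble is at the ring's centre and the pointer is turning the right way. 1.34 rad remain.

>>> servo_tool:
  deltas:
    - {"tx": 0,"ty": 0,"tz": 0,"ax": 0,"ay": 0,"az": -0.01,"claw": 0}
    - {"tx": 0,"ty": 0,"tz": 0,"ax": 0,"ay": 0,"az": -0.03,"claw": 0}
    - {"tx": 0,"ty": 0,"tz": 0,"ax": 0,"ay": 0,"az": -0.06,"claw": 0}
    - {"tx": 0,"ty": 0,"tz": 0,"ax": 0,"ay": 0,"az": -0.1,"claw": 0}
    - {"tx": 0,"ty": 0,"tz": 0,"ax": 0,"ay": 0,"az": -0.145,"claw": 0}
    - {"tx": 0,"ty": 0,"tz": 0,"ax": 0,"ay": 0,"az": -0.19,"claw": 0}
    - {"tx": 0,"ty": 0,"tz": 0,"ax": 0,"ay": 0,"az": -0.235,"claw": 0}
    - {"tx": 0,"ty": 0,"tz": 0,"ax": 0,"ay": 0,"az": -0.28,"claw": 0}
    - {"tx": 0,"ty": 0,"tz": 0,"ax": 0,"ay": 0,"az": -0.325,"claw": 0}
    - {"tx": 0,"ty": 0,"tz": 0,"ax": 0,"ay": 0,"az": -0.37,"claw": 0}
    - {"tx": 0,"ty": 0,"tz": 0,"ax": 0,"ay": 0,"az": -0.415,"claw": 0}
    - {"tx": 0,"ty": 0,"tz": 0,"ax": 0,"ay": 0,"az": -0.46,"claw": 0}

```text
time_s: 17.92
tcp_pos: [0.5024, -0.1181, 0.1849]
ee_rot: [[-0.906, 0.424, 0.0], [0.424, 0.906, -0.0], [-0.0, 0.0, -1.0]]
wrist_force: [0.1, -0.0, -4.1]
gripper_width: 0.158
gripper_force: 30.0
```

>>> servo_tool:
  deltas:
    - {"tx": 0,"ty": 0,"tz": 0,"ax": 0,"ay": 0,"az": -0.045,"claw": 0}
    - {"tx": 0,"ty": 0,"tz": 0,"ax": 0,"ay": 0,"az": -0.09,"claw": 0}
    - {"tx": 0,"ty": 0,"tz": 0,"ax": 0,"ay": 0,"az": -0.135,"claw": 0}
    - {"tx": 0,"ty": 0,"tz": 0,"ax": 0,"ay": 0,"az": -0.18,"claw": 0}
    - {"tx": 0,"ty": 0,"tz": 0,"ax": 0,"ay": 0,"az": -0.225,"claw": 0}
    - {"tx": 0,"ty": 0,"tz": 0,"ax": 0,"ay": 0,"az": -0.27,"claw": 0}
    - {"tx": 0,"ty": 0,"tz": 0,"ax": 0,"ay": 0,"az": -0.315,"claw": 0}
    - {"tx": 0,"ty": 0,"tz": 0,"ax": 0,"ay": 0,"az": -0.36,"claw": 0}
    - {"tx": 0,"ty": 0,"tz": 0,"ax": 0,"ay": 0,"az": -0.405,"claw": 0}
    - {"tx": 0,"ty": 0,"tz": 0,"ax": 0,"ay": 0,"az": -0.45,"claw": 0}
    - {"tx": 0,"ty": 0,"tz": 0,"ax": 0,"ay": 0,"az": -0.495,"claw": 0}
    - {"tx": 0,"ty": 0,"tz": 0,"ax": 0,"ay": 0,"az": -0.54,"claw": 0}

```text
time_s: 18.92
tcp_pos: [0.5024, -0.1181, 0.1848]
ee_rot: [[-0.995, -0.102, -0.0], [-0.102, 0.995, -0.0], [0.0, 0.0, -1.0]]
wrist_force: [-0.3, -0.1, -4.6]
gripper_width: 0.157
gripper_force: 30.0
```

>>> servo_tool:
  deltas:
    - {"tx": 0,"ty": 0,"tz": 0,"ax": 0,"ay": 0,"az": -0.045,"claw": 0}
    - {"tx": 0,"ty": 0,"tz": 0,"ax": 0,"ay": 0,"az": -0.09,"claw": 0}
    - {"tx": 0,"ty": 0,"tz": 0,"ax": 0,"ay": 0,"az": -0.135,"claw": 0}
    - {"tx": 0,"ty": 0,"tz": 0,"ax": 0,"ay": 0,"az": -0.18,"claw": 0}
    - {"tx": 0,"ty": 0,"tz": 0,"ax": 0,"ay": 0,"az": -0.22,"claw": 0}
    - {"tx": 0,"ty": 0,"tz": 0,"ax": 0,"ay": 0,"az": -0.255,"claw": 0}
    - {"tx": 0,"ty": 0,"tz": 0,"ax": 0,"ay": 0,"az": -0.285,"claw": 0}
    - {"tx": 0,"ty": 0,"tz": 0,"ax": 0,"ay": 0,"az": -0.31,"claw": 0}
    - {"tx": 0,"ty": 0,"tz": 0,"ax": 0,"ay": 0,"az": -0.325,"claw": 0}
    - {"tx": 0,"ty": 0,"tz": 0,"ax": 0,"ay": 0,"az": -0.335,"claw": 0}
    - {"tx": 0,"ty": 0,"tz": 0,"ax": 0,"ay": 0,"az": -0.34,"claw": 0}
    - {"tx": 0,"ty": 0,"tz": 0,"ax": 0,"ay": 0,"az": -0.34,"claw": 0}

```text
time_s: 19.92
tcp_pos: [0.5024, -0.1181, 0.1848]
ee_rot: [[-0.905, -0.425, -0.0], [-0.425, 0.905, -0.0], [0.0, -0.0, -1.0]]
wrist_force: [0.5, -0.7, -4.2]
gripper_width: 0.155
gripper_force: 30.0
```

```bash
python3 go.py; python3 - <<'E'
from h import *
a=capture("wrist");b=capture("scene");cv2.imwrite("pics/l3.png",np.hstack([cv2.resize(a[:280,130:430],(400,373)),cv2.resize(b[120:260,150:300],(400,373))]))
E
```

```text
19.9167 q [  4.8  13.3 -17.9   0.  -58.7 -69.6] p [ 0.5024 -0.1181  0.1848] yaw y 115.18 F [ 0.5 -0.7 -4.2]
```

View pics/l3.png

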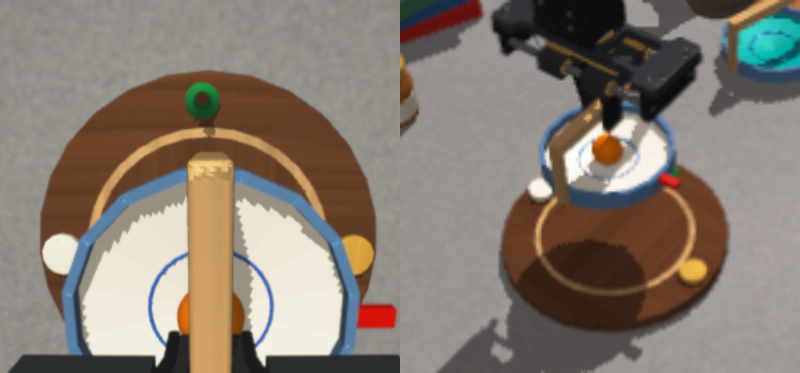

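The pointer at (670,181) in the scene crop faces the gold token, and the marble is centred. I'll let it settle, then hand in.

>>> servo_tool:
  deltas:
    - {"tx": 0,"ty": 0,"tz": 0,"ax": 0,"ay": 0,"az": 0,"claw": 0}
    - {"tx": 0,"ty": 0,"tz": 0,"ax": 0,"ay": 0,"az": 0,"claw": 0}
    - {"tx": 0,"ty": 0,"tz": 0,"ax": 0,"ay": 0,"az": 0,"claw": 0}
    - {"tx": 0,"ty": 0,"tz": 0,"ax": 0,"ay": 0,"az": 0,"claw": 0}
    - {"tx": 0,"ty": 0,"tz": 0,"ax": 0,"ay": 0,"az": 0,"claw": 0}
    - {"tx": 0,"ty": 0,"tz": 0,"ax": 0,"ay": 0,"az": 0,"claw": 0}
    - {"tx": 0,"ty": 0,"tz": 0,"ax": 0,"ay": 0,"az": 0,"claw": 0}
    - {"tx": 0,"ty": 0,"tz": 0,"ax": 0,"ay": 0,"az": 0,"claw": 0}
    - {"tx": 0,"ty": 0,"tz": 0,"ax": 0,"ay": 0,"az": 0,"claw": 0}
    - {"tx": 0,"ty": 0,"tz": 0,"ax": 0,"ay": 0,"az": 0,"claw": 0}

```text
time_s: 20.85
tcp_pos: [0.5024, -0.1181, 0.1848]
ee_rot: [[-0.905, -0.425, -0.0], [-0.425, 0.905, -0.0], [0.0, 0.0, -1.0]]
wrist_force: [-0.1, -0.4, -4.1]
gripper_width: 0.157
gripper_force: 30.0
```

```bash
python3 -c "
from station import *
print(finish_job())"
```

```text
the job is handed in; nothing more can be done
None
```

I pressed red, yellow and blue fully down in that order, and handed in at 20.9 s with the dish held level about 10 cm over the board, its pointer on the brass token and the marble centred; the hand-in returned no verdict.

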